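Put the polished specimen mounts into their dishes by size

TASK

Pick out the four round black specimen mounts and set each one down gently, polished steel face up, in the white dish of its own size: the smallest mount in the smallest dish, and so on up to the largest in the largest, each lying flat on the floor of its dish. Do not drop the mounts, and leave the bare steel hexagonal and square blocks where they are.

Things in the scene. Friction and masses are not known exactly. Their poses are not given: they have to be found in the camera images.
- mount_25: The smallest of four round specimen mounts: an upright black resin cylinder 25 mm in diameter and 30 mm tall, loose, with a small bright steel section showing in its flat polished top face. Origin: centre of its underside; z up along its axis. Yaw has no meaning.
- mount_36: The second smallest of four round specimen mounts: an upright black resin cylinder 36 mm in diameter and 30 mm tall, loose, with a small bright steel section showing in its flat polished top face. Origin: centre of its underside; z up along its axis. Yaw has no meaning.
- mount_48: The second largest of four round specimen mounts: an upright black resin cylinder 48 mm in diameter and 30 mm tall, loose, with a small bright steel section showing in its flat polished top face. Origin: centre of its underside; z up along its axis. Yaw has no meaning.
- mount_60: The largest of four round specimen mounts: an upright black resin cylinder 60 mm in diameter and 30 mm tall, loose, with a small bright steel section showing in its flat polished top face. Origin: centre of its underside; z up along its axis. Yaw has no meaning.
- dish_25: The smallest of four round white plastic dishes, for the 25 mm mount: inner diameter 41 mm, outer 47 mm, flat floor 3 mm above the bench, rim top 8 mm above the bench; fixed to the bench and empty at the start. Origin: centre of its underside, on the bench; z up.
- dish_36: The second smallest of four round white plastic dishes, for the 36 mm mount: inner diameter 52 mm, outer 58 mm, flat floor 3 mm above the bench, rim top 8 mm above the bench; fixed to the bench and empty at the start. Origin: centre of its underside, on the bench; z up.
- dish_48: The second largest of four round white plastic dishes, for the 48 mm mount: inner diameter 64 mm, outer 70 mm, flat floor 3 mm above the bench, rim top 8 mm above the bench; fixed to the bench and empty at the start. Origin: centre of its underside, on the bench; z up.
- dish_60: The largest of four round white plastic dishes, for the 60 mm mount: inner diameter 76 mm, outer 82 mm, flat floor 3 mm above the bench, rim top 8 mm above the bench; fixed to the bench and empty at the start. Origin: centre of its underside, on the bench; z up.
- hex_block: A bare steel hexagonal block, 41 mm across flats, 22 mm tall, loose, among the mounts; not to be moved. Origin: centre of its underside; z up.
- square_block: A bare steel square hardness reference block, 55 x 55 mm and 14 mm thick, loose, among the dishes; not to be moved. Origin: centre of its underside; z up.

How it is judged:
At the end, for the whole second after the job is handed in: Each of the four mounts lies flat (within 0.1 rad, polished face up) on the floor of the dish of its own size, underside at most 5.5 mm above the bench and its centre within 12 mm of the dish's centre (any mount lying flat inside its dish is), released and at rest (horizontal distance between mount_25 and dish_25 below 0.012 m and z of mount_25 in the frame of dish_25 between 0 and 0.0055 m and angle between each of mount_25, mount_36, mount_48, mount_60's own z axis and vertical below 0.1 rad and linear speed of each of mount_25, mount_36, mount_48, mount_60 below 0.02 m/s and angular speed of each of mount_25, mount_36, mount_48, mount_60 below 0.3 rad/s and horizontal distance between mount_36 and dish_36 below 0.012 m and z of mount_36 in the frame of dish_36 between 0 and 0.0055 m and horizontal distance between mount_48 and dish_48 below 0.012 m and z of mount_48 in the frame of dish_48 between 0 and 0.0055 m and horizontal distance between mount_60 and dish_60 below 0.012 m and z of mount_60 in the frame of dish_60 between 0 and 0.0055 m); the robot touches nothing.
It fails at once if the hexagonal steel block is pushed more than 20 mm from where it lay (distance of hex_block from where it was at the start of the episode above 0.02 m).
It fails at once if the square steel block is pushed more than 20 mm from where it lay (distance of square_block from where it was at the start of the episode above 0.02 m).
It fails at once if a mount is dropped or thrown (faster than 0.7 m/s out of the fingers, a fall of about 25 mm) ((linear speed of mount_25 above 0.7 m/s and contact force between the fingers and mount_25 below 0.05 N) or (linear speed of mount_36 above 0.7 m/s and contact force between the fingers and mount_36 below 0.05 N) or (linear speed of mount_48 above 0.7 m/s and contact force between the fingers and mount_48 below 0.05 N) or (linear speed of mount_60 above 0.7 m/s and contact force between the fingers and mount_60 below 0.05 N)).
It also fails if it takes over 122 s, if anything falls off the work surface, if the arm or the gripper's body presses on something with over 40 N, if the wrist force passes 120 N, or if a joint passes its speed limit or range.

ROBOT

A 6-joint arm with a two-finger parallel gripper is mounted at the origin on the work surface. World frame = base frame: x ahead of the robot, y to its left, z up, the work surface at z = 0. Lengths are in m, angles in rad, forces in N, time in s.
With the tool pointing down it reaches from about 0.375 to 0.9 m from the base axis. Payload 3.1 kg.
Tool frame: the origin (TCP) lies between the finger pads; the fingertips stand manip.finger_overhang ahead of it and the grasp point (between the pads) lies 5 mm behind it (manip.finger_overhang is the distance from the TCP to the fingertips, in m); z points along the fingers, y is the line along which they close (so a half turn about z gives the same grasp; the last joint's range is limited). The gripper opens to 85 mm and grips with 20 to 120 N. Pads are 22 mm wide; open, the fingers measure 114 mm over their backs; the gripper's body (76 mm by 85 mm) begins 54 mm behind the grasp point. The pads swing forward as they close: fully open they stand 13 mm farther back than shut.
Start: joints at [1.089, 0.527, 1.433, -0, 1.181, -0.178], TCP at [0.186, 0.597, 0.218] pointing down, gripper open.
Joint ranges: [-3.08, 3.08], [-0.75, 2.2], [0.22, 2.44], [-1.43, 4.57], [0, 2.65], [-2.85, 2.85]. Speed limits (rad/s): [2.79, 2.79, 3.14, 3.14, 3.14, 3.14].

INTERFACE

Orientations are given as a unit quaternion [x, y, z, w].
In Python, from station import manip gives the robot as it stands.
- The arm moves only by the tool drive_tool, never from a script. Its argument "plan" is a list of rows, each a list of 7 numbers: the shift along the tool's x, y, z in m, then the turn, a rotation vector about the tool's x, y, z in degrees, then the opening, from -1 (shut) to 1 (fully open). In form: [[x, y, z, wx, wy, wz, gripper], ...]. A call has 1 to 10 rows; each row shifts and turns the commanded pose from where the row before left it, along the tool's axes as they then stand; what a row does not reach is not made up. A row lasts 1/10 s, in which the tool goes at most 50 mm and 8.59 degrees, less where a joint would pass 70% of its speed; a pose out of reach is approached as far as the arm can. A call is refused whole if a number of a shift passes 0.05 or a number of a turn 8.59, either way. A call with a gripper value outside its range is refused whole. The fingers move at their own pace and stop on an object; "newtons" is the grip in N (left out, the last holds). Time passes only in rows, so rows that do not move let the fingers close. It gives the time, the measured TCP pose, the force, the opening and the grip force at its end, in the units of the state.
- manip.sense(): the state, without advancing time (a new reading comes with each control period).
- manip.snapshot(name): name is "side" or "top"; returns a dict with "image" (384x512x3 uint8, red, green, blue), "z_map" (384x512 float32, m along the optical axis (not along the pixel's ray), 0 where there is no reading), "fov_y" (degrees; the focal length in pixels is half the picture's height over the tangent of half this angle, whatever the lens; pixels are square), "cx", "cy" (the principal point, pixels), "k1" (the pictures are not rectified: a ray, as slopes to the right and down, at radius r is drawn at 1 + k1 r^2 times it, then the intrinsics apply), "extrinsics" (4x4, takes a point from camera to world coordinates). Camera axes: x right, y up, looking along -z (the intrinsics and any distortion apply to the point x, -y, -z); pixel columns grow to the right and rows downward; lengths in m; the calibration is good to about 2 mm. A picture is of the moment at which its call begins.
- manip.sign_off(): hands the job in; it is judged then, once.
The state is a dict: "t": time; "q": joint angles; "qd": joint speeds; "tau": joint torques, N m; "tcp_pos": TCP position; "tool_rot": TCP orientation; "force": force on the tool from outside, world axes, zero at the start; "ft_torque": the same for the moment, N m; "finger_gap": opening from 0.0 (shut) to 1.0 (fully open); "gripper_force": force on a finger pad.
Only numpy, scipy, OpenCV 4.12 (cv2) and the standard library are available. Lean on these libraries where they do the work, as an engineer would, in place of code of your own. Each camera call takes 0.05 s, during which the arm holds its last target. There are 200 camera calls.

## Working session

There is one attempt and no reset: what is moved stays moved. The work goes in short steps, Python scripts to look and compute and a tool call to move; the robot and the scene stay as the last step left them, time stands still between calls to the robot, and variables do not carry over. Pictures are saved under pics/ and viewed, at most 14 in all, crops included, and the job is handed in when it is done.

Besides the shell and the picture viewer there is one more tool, called after "Call:" as name(argument=value, ...), one argument or row to a line, values as JSON. drive_tool: Moves the arm, as the interface text tells. Its arguments: {"type":"object","properties":{"plan":{"type":"array"},"newtons":{"type":"number"}},"required":["plan"]}

```bash
mkdir -p pics; ls
python3 - <<'E'
from station import manip
import cv2,numpy as np
s=manip.sense();print({k:np.round(v,3).tolist() for k,v in s.items()},manip.finger_overhang)
for n in("top","side"):
    d=manip.snapshot(n);cv2.imwrite(f"pics/{n}0.png",d["image"][:,:,::-1]);np.savez(f"{n}0.npz",**d)
    print(n,d["fov_y"],d["cx"],d["cy"],d["k1"],np.round(d["extrinsics"],3).tolist())
E
```

```text
pics
{'t': 0.0, 'q': [1.09, 0.528, 1.434, 0.0, 1.181, -0.179], 'qd': [0.0, 0.0, 0.0, 0.0, -0.002, 0.001], 'tau': [-0.0, -44.234, -17.803, -0.0, 0.008, -0.0], 'tcp_pos': [0.186, 0.596, 0.217], 'tool_rot': [0.151, 0.989, -0.001, -0.0], 'force': [0.364, 0.209, -1.04], 'ft_torque': [0.014, -0.06, 0.028], 'gripper_force': 0.0, 'finger_gap': 1.001} 0.014
top 50.11326538372443 259.5910940885275 195.29008604963346 -0.13859696794749005 [[0.008, 0.985, -0.17, 0.286], [-1.0, 0.01, 0.006, -0.002], [0.008, 0.17, 0.985, 1.23], [0.0, 0.0, 0.0, 1.0]]
side 47.221576516649066 250.86947592552642 189.769778987492 0.040142723109873005 [[0.997, 0.052, -0.05, 0.467], [-0.072, 0.641, -0.764, -0.876], [-0.008, 0.766, 0.643, 0.783], [0.0, 0.0, 0.0, 1.0]]
```

View pics/top0.png

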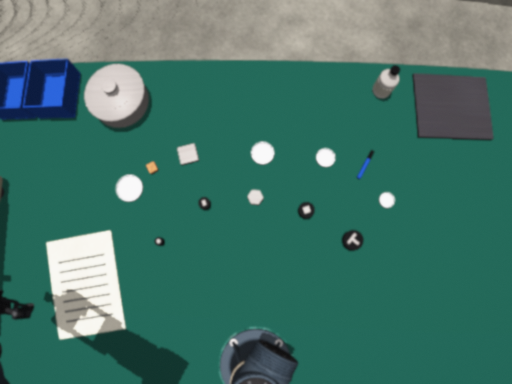

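View pics/side0.png

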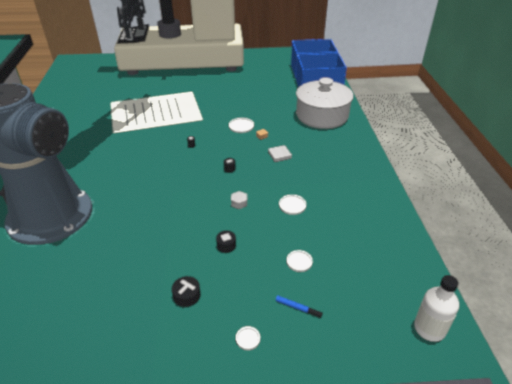

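Top view: mounts at about (159,241), (204,203), (306,210), (353,240); dishes at (387,200), (326,157), (262,153), (129,188); hex at (255,197), square at (188,154). In the side view the mounts are at about (191,142), (230,165), (226,241), (186,291), and the dishes at (248,338), (299,261), (292,204), (241,125).

```bash
cat > h.py <<'E'
import numpy as np,cv2
def K(d):
    f=192/np.tan(np.radians(d["fov_y"]/2));return np.array([[f,0,d["cx"]],[0,f,d["cy"]],[0,0,1.]])
def rays(d,px):
    n=cv2.undistortPoints(np.asarray(px,float).reshape(-1,1,2),K(d),np.array([float(d["k1"]),0,0,0,0]),None,None,None,(cv2.TERM_CRITERIA_COUNT,50,0)) if False else cv2.undistortPoints(np.asarray(px,float).reshape(-1,1,2),K(d),np.array([float(d["k1"]),0,0,0.]))
    n=n[:,0];c=np.c_[n[:,0],-n[:,1],-np.ones(len(n))]
    return d["extrinsics"][:3,3],c@d["extrinsics"][:3,:3].T   # scale by z_map -> point
def plane(d,px,z):
    o,r=rays(d,px);return o+r*((z-o[2])/r[:,2])[:,None]
def tri(d1,p1,d2,p2):
    o1,r1=rays(d1,[p1]);o2,r2=rays(d2,[p2]);A=np.c_[r1[0],-r2[0]];s=np.linalg.lstsq(A,o2-o1,rcond=None)[0]
    a,b=o1+s[0]*r1[0],o2+s[1]*r2[0];return (a+b)/2,np.linalg.norm(a-b)
def cloud(d):
    v,u=np.mgrid[:384,:512];o,r=rays(d,np.c_[u.ravel(),v.ravel()])
    P=(o+r*d["z_map"].reshape(-1,1)).reshape(384,512,3);P[d["z_map"]==0]=np.nan;return P
def blob(d,kind,p,R=22):
    g=cv2.cvtColor(d["image"],cv2.COLOR_RGB2HSV).astype(int);
    m=(g[...,2]>150)&(g[...,1]<60) if kind=="w" else ((g[...,2]<45)|(g[...,1]<90))
    w=np.zeros(m.shape,np.uint8);cv2.circle(w,p,R,1,-1);m=(m&(w>0)).astype(np.uint8)
    n,l,s,c=cv2.connectedComponentsWithStats(m);i=l[p[1],p[0]] or 1+np.argmax(s[1:,4]);return l==i
E
python3 - <<'E'
from h import *
t,s=[dict(np.load(f"{n}0.npz")) for n in("top","side")]
L=dict(m25=("k",(159,241),(191,142)),m36=("k",(204,203),(230,165)),m48=("k",(306,210),(226,241)),m60=("k",(353,240),(186,291)),
d25=("w",(387,200),(248,338)),d36=("w",(326,157),(299,261)),d48=("w",(262,153),(292,204)),d60=("w",(129,188),(241,125)),hex=("w",(255,197),(239,199)),sq=("w",(188,154),(280,153)))
for n,(k,a,b) in L.items():
    C=[]
    for d,p in((t,a),(s,b)):
        m=blob(d,k,p);P=cloud(d)[m];z=P[:,2];h=np.nanpercentile(z,90)
        q=P[z>h-.006] if k=="k" else P
        (cx,cy),r=cv2.minEnclosingCircle(q[:,:2].astype(np.float32))
        v,u=np.nonzero(m);C.append((u.mean(),v.mean()))
        print(n,m.sum(),"h90 %.4f"%h,"topmean",np.round(np.nanmean(q,0),4),"circ",np.round([cx,cy,2*r],4),"px",np.round(C[-1],1))
    X,e=tri(t,C[0],s,C[1]);print("   tri",np.round(X,4),"err %.4f"%e)
for d in(t,s):
    P=cloud(d);print("bench z",np.nanmedian(P[180:230,150:330,2]))
E
```

```text
m25 57 h90 0.0332 topmean [0.3551 0.2862 0.0312] circ [0.3549 0.2866 0.0227] px [159.1 241. ]
m25 61 h90 0.0299 topmean [0.3564 0.2843 0.0284] circ [0.3553 0.2856 0.0254] px [190.6 141. ]
   tri [0.3553 0.288  0.016 ] err 0.0004
m36 103 h90 0.0325 topmean [0.469  0.1553 0.0301] circ [0.4695 0.1558 0.0331] px [204.2 203.2]
m36 130 h90 0.0307 topmean [0.4718 0.1516 0.0293] circ [0.4717 0.154  0.0367] px [229.3 164.6]
   tri [0.4711 0.1569 0.0143] err 0.0016
m48 187 h90 0.0326 topmean [ 0.4508 -0.1462  0.0303] circ [ 0.4508 -0.1462  0.046 ] px [305.8 210.2]
m48 330 h90 0.0313 topmean [ 0.4532 -0.1515  0.0296] circ [ 0.4544 -0.151   0.0474] px [225.6 241.1]
   tri [ 0.4524 -0.1477  0.0144] err 0.0010
m60 301 h90 0.0335 topmean [ 0.3634 -0.2828  0.0308] circ [ 0.3639 -0.2828  0.0587] px [352.1 240. ]
m60 668 h90 0.0303 topmean [ 0.3646 -0.289   0.0286] circ [ 0.3642 -0.2884  0.0612] px [185.6 291. ]
   tri [ 0.3636 -0.2859  0.0143] err 0.0001
d25 206 h90 0.0088 topmean [ 0.4886 -0.3999  0.0038] circ [ 0.4877 -0.4014  0.0526] px [386.7 199.5]
d25 479 h90 0.0075 topmean [ 0.4887 -0.3983  0.
[... 642 characters left out ...]
rc [0.5189 0.3959 0.0901] px [128.8 187.6]
d60 304 h90 0.0071 topmean [0.5186 0.3941 0.0031] circ [0.5225 0.3994 0.1029] px [240.9 124.4]
   tri [0.5183 0.3938 0.003 ] err 0.0006
hex 177 h90 0.0247 topmean [0.4916 0.0051 0.0204] circ [0.4931 0.0044 0.0507] px [254.8 196.3]
hex 156 h90 0.0235 topmean [0.4916 0.0049 0.0208] circ [0.4942 0.0183 0.0721] px [238.6 196.6]
   tri [0.4916 0.0051 0.0205] err 0.0001
sq 318 h90 0.0169 topmean [0.6251 0.2148 0.0129] circ [0.6269 0.2169 0.0775] px [187.1 153.3]
sq 213 h90 0.0155 topmean [0.6265 0.2124 0.0127] circ [0.6286 0.2257 0.0956] px [279.6 151.7]
   tri [0.6265 0.2153 0.0104] err 0.0014
bench z 1.9123044962543467e-05
bench z -0.0001680820290710927
```

Call:
drive_tool(
  plan=[
    [-0.025,-0.025,0.012,0,0,0,0.2],
    [-0.025,-0.025,0.012,0,0,0,0.2],
    [-0.025,-0.025,0.012,0,0,0,0.2],
    [-0.025,-0.025,0.012,0,0,0,0.2],
    [-0.025,-0.025,0.012,0,0,0,0.2],
    [-0.025,-0.025,0.012,0,0,0,0.2],
    [-0.025,-0.025,0.012,0,0,0,0.2],
    [-0.025,-0.025,0.012,0,0,0,0.2],
    [-0.025,-0.025,0.012,0,0,0,0.2],
    [-0.025,-0.025,0.012,0,0,0,0.2],
  ],
  newtons=30,
)

```text
t: 1.1
tcp_pos: [0.3508, 0.2821, 0.0975]
tool_rot: [0.151, 0.989, -0.0, -0.0]
force: [0.1, 0.3, -0.4]
finger_gap: 0.599
gripper_force: 0.0
```

Call:
drive_tool(
  plan=[
    [0,0,0,0,0,0,-0.4],
    [0,0,0,0,0,0,-0.4],
    [0,0,0,0,0,0,-0.4],
    [0,0,0,0,0,0,-0.4],
    [0,0,0,0,0,0,-0.4],
  ],
)

```text
t: 1.6
tcp_pos: [0.35, 0.2843, 0.0984]
tool_rot: [0.15, 0.989, 0.0, 0.0]
force: [-0.1, -0.4, -0.4]
finger_gap: 0.302
gripper_force: 0.0
```

```bash
cat >> h.py <<'E'
T=dict(m25=(.3555,.286),m36=(.4705,.1553),m48=(.452,-.148),m60=(.364,-.286),d25=(.4885,-.3995),d36=(.620,-.2115),d48=(.6328,-.0163),d60=(.5183,.3938))
def go(n,z):
    from station import manip
    from scipy.spatial.transform import Rotation as Ro
    s=manip.sense();p=np.array(s["tcp_pos"]);t=np.array([*T[n],z]) if isinstance(n,str) else np.array(n)
    print("t %.2f"%s["t"],"tcp",np.round(p,4),"gap %.3f gf %.1f"%(s["finger_gap"],s["gripper_force"]),"F",np.round(s["force"],1),"-> tool delta mm",np.round(1e3*Ro.from_quat(s["tool_rot"]).inv().apply(t-p),1))
E
python3 - <<'E'
from h import *
from station import manip
go("m25",.023)
d=manip.snapshot("side");P=cloud(d);tp=np.array(manip.sense()["tcp_pos"])
q=P[(np.hypot(P[...,0]-tp[0],P[...,1]-tp[1])<.06)&(P[...,2]>.045)]
print(len(q),tp,np.sort(q[:,2])[[0,3,6,10]]-tp[2])
cv2.imwrite("pics/s1.png",cv2.resize(d["image"][60:210,100:300,::-1],None,fx=4,fy=4))
d=manip.snapshot("top");cv2.imwrite("pics/t1.png",d["image"][:,:,::-1])
E
```

```text
t 1.60 tcp [0.35   0.2843 0.0984] gap 0.302 gf 0.0 F [-0.1 -0.4 -0.4] -> tool delta mm [-4.7  3.2 75.4]
2000 [0.35006722 0.28422261 0.09830696] [0.01225885 0.01276974 0.01380416 0.0157905 ]
```

View pics/s1.png

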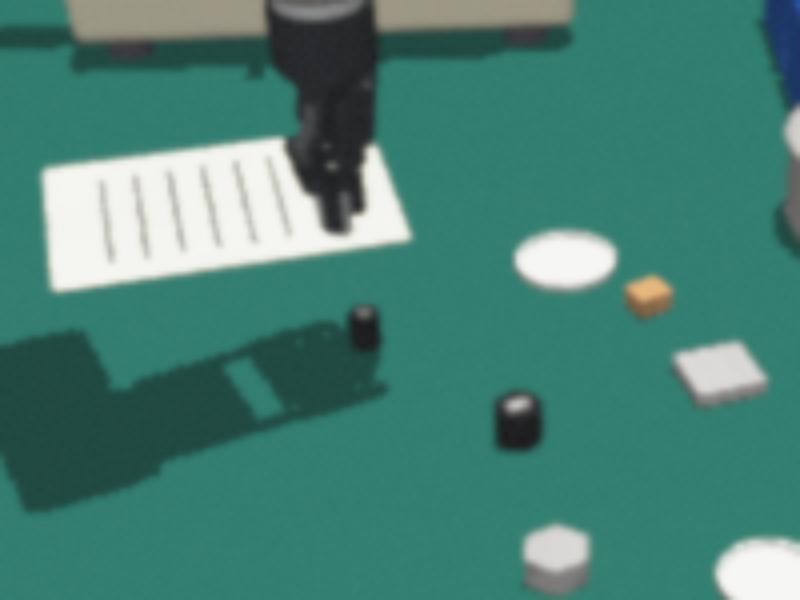

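Crop shows the closed fingertips at about (340,230), i.e. full picture (185,117); the mount sits at crop (365,325). I'll project the expected tip position to check the calibration.

Run:
```python
from h import *
from station import manip
d=manip.snapshot("side");tp=np.array(manip.sense()["tcp_pos"])
P=cloud(d);hsv=d["image"].max(2)
# two-view: finger tip region listing
for v in range(104,122):
    row=[(u,np.round(P[v,u],3).tolist()) for u in range(170,200) if hsv[v,u]<60 and P[v,u,2]>.04]
    print(v,len(row),row[len(row)//2:len(row)//2+1])
E=np.linalg.inv(d["extrinsics"])
for q in (tp,tp-[0,0,.014],tp+[0,0,.012],[.3555,.286,.03]):
    c=E[:3,:3]@q+E[:3,3];print(np.round(cv2.projectPoints(np.array([[c[0],-c[1],-c[2]]]),np.zeros(3),np.zeros(3),K(d),np.array([float(d["k1"]),0,0,0.]))[0].ravel(),1))
```

```text
104 14 [(183, [0.351, 0.24, 0.172])]
105 14 [(183, [0.35, 0.242, 0.168])]
106 13 [(183, [0.35, 0.241, 0.166])]
107 13 [(183, [0.35, 0.24, 0.163])]
108 7 [(183, [0.35, 0.237, 0.161])]
109 6 [(184, [0.35, 0.262, 0.144])]
110 6 [(184, [0.35, 0.257, 0.144])]
111 6 [(184, [0.35, 0.252, 0.143])]
112 5 [(183, [0.347, 0.253, 0.14])]
113 3 [(183, [0.346, 0.258, 0.134])]
114 3 [(183, [0.346, 0.257, 0.131])]
115 3 [(183, [0.345, 0.258, 0.126])]
116 3 [(183, [0.344, 0.263, 0.121])]
117 0 []
118 0 []
119 0 []
120 0 []
121 0 []
[186.1 118.9]
[186.6 122.9]
[185.7 115.3]
[190.2 137.6]
```

Run:
```python
from h import *
from station import manip
d=manip.snapshot("side")
a=cv2.resize(d["image"][75:150,155:215,::-1],None,fx=6,fy=6,interpolation=cv2.INTER_NEAREST)
z=d["z_map"][75:150,155:215];b=np.uint8(np.clip((z-1.1)/(.6)*255,0,255));b=cv2.applyColorMap(b,cv2.COLORMAP_JET);b[z==0]=0
cv2.imwrite("pics/s2.png",np.hstack([a,cv2.resize(b,None,fx=6,fy=6,interpolation=cv2.INTER_NEAREST)]))
P=cloud(d)
for v in range(112,128,1): print(v,np.round(P[v,178:196,2]*1e3).tolist())
```

```text
112 [0.0, -0.0, 135.0, 136.0, 140.0, 137.0, 138.0, 138.0, 136.0, 132.0, 115.0, 115.0, 116.0, 114.0, -3.0, 1.0, -4.0, 5.0]
113 [-0.0, -1.0, 135.0, 135.0, 131.0, 135.0, 136.0, 129.0, 131.0, 129.0, 111.0, 113.0, 113.0, 1.0, 1.0, -1.0, -4.0, -2.0]
114 [-1.0, 1.0, 129.0, 132.0, 130.0, 129.0, 134.0, 128.0, 128.0, 125.0, 0.0, 3.0, -1.0, -0.0, -2.0, -3.0, -1.0, 3.0]
115 [-1.0, 2.0, 126.0, 129.0, 126.0, 125.0, 128.0, 126.0, 124.0, 121.0, 2.0, 4.0, -0.0, -1.0, 2.0, -1.0, -1.0, -5.0]
116 [-2.0, 1.0, 121.0, 123.0, 122.0, 122.0, 125.0, 121.0, 120.0, 119.0, 1.0, 2.0, 1.0, 1.0, 1.0, -1.0, -0.0, 1.0]
117 [-3.0, 2.0, 115.0, 120.0, 121.0, 118.0, 119.0, 119.0, 116.0, 118.0, -2.0, 1.0, 1.0, 2.0, -1.0, 0.0, 1.0, 2.0]
118 [-1.0, -0.0, 2.0, 113.0, 115.0, 112.0, 112.0, 114.0, 113.0, 117.0, 2.0, 0.0, 1.0, 1.0, 2.0, 0.0, 1.0, 0.0]
119 [-3.0, -0.0, -2.0, -1.0, 1.0, -1.0, 2.0, -0.0, 110.0, 1.0, 1.0, -1.0, -0.0, 1.0, -3.0, 0.0, 0.0, 2.0]
120 [-3.0, 2.0, 2.0, -0.0, 2.0, 1.0, 3.0, -5.0, -5.0, -0.0, 2.0, -1.0, -1.0, -0.0, -0.0, 2.0, -1.0, 2.0]
121 [2.0, 1.0, -1.0, 2.0, -1.0, -1.0, 1.0, -1.0, -0.0, 2.0, 1.0, 0.0, 2.0, 2.0, nan, 0.0, -1.0, -1.0]
122 [3.0, 0.0, -0.0, -4.0, 0.0, 0.0, -1.0, -0.0, -4.0, -2.0, -3.0, 1.0, 0.0, -0.0, -0.0, -3.0, 0.0, -2.0]
123 [-1.0, -3.0, -1.0, -2.0, -2.0, 2.0, -3.0, -4.0, -3.0, -3.0, -2.0, -0.0, -1.0, -0.0, -0.0, -3.0, -0.0, 2.0]
124 [-2.0, -2.0, 0.0, 3.0, -4.0, -2.0, -0.0, -1.0, -0.0, -3.0, 1.0, -1.0, -1.0, 1.0, -5.0, -1.0, -3.0, 1.0]
125 [-2.0, -1.0, nan, -4.0, -3.0, -3.0, 2.0, -1.0, 1.0, -1.0, -2.0, -4.0, 0.0, -1.0, -2.0, -1.0, -3.0, -1.0]
126 [4.0, -4.0, -1.0, -1.0, -2.0, 1.0, 0.0, 0.0, -4.0, 0.0, -1.0, 1.0, -3.0, -1.0, -1.0, -1.0, -3.0, -0.0]
127 [-2.0, 2.0, 1.0, -3.0, -3.0, -2.0, -5.0, -7.0, 2.0, -1.0, -1.0, 0.0, -2.0, -0.0, -1.0, 2.0, 1.0, -2.0]
```

View pics/s2.png

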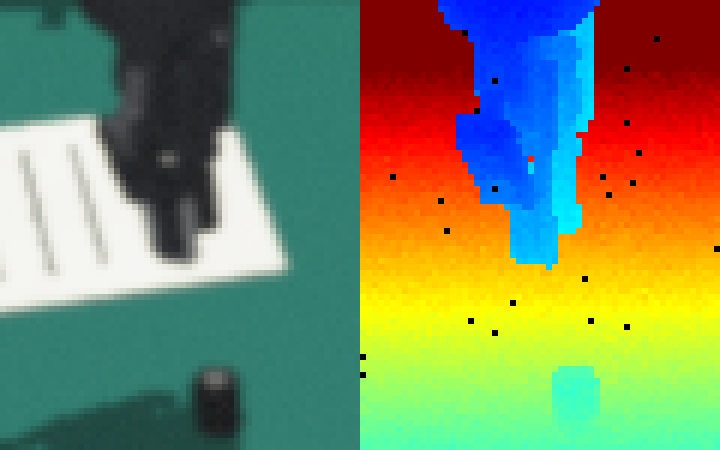

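The crop shows the near fingertip at full (184,118) and the far one at (190,113), both at z≈0.112. The measured TCP is at 0.098, so the tips are about 25 mm higher than the stated overhang implies. I'll descend partway and measure again.

Call:
drive_tool(
  plan=[
    [0,0,0,0,0,0,0.2],
    [-0.0025,0.0015,0,0,0,0,0.2],
    [-0.0025,0.0015,0,0,0,0,0.2],
    [0,0,0.015,0,0,0,0.2],
    [0,0,0.015,0,0,0,0.2],
    [0,0,0.01,0,0,0,0.2],
    [0,0,0.01,0,0,0,0.2],
    [0,0,0,0,0,0,0.2],
    [0,0,0,0,0,0,0.2],
  ],
)

```text
t: 2.7
tcp_pos: [0.3561, 0.2847, 0.0479]
tool_rot: [0.151, 0.989, -0.0, -0.0]
force: [0.0, -0.1, 0.2]
finger_gap: 0.602
gripper_force: 0.0
```

Run:
```python
from h import *
from station import manip
go("m25",.023)
d=manip.snapshot("side")
a=cv2.resize(d["image"][100:160,150:220,::-1],None,fx=6,fy=6,interpolation=cv2.INTER_NEAREST)
z=d["z_map"][100:160,150:220];b=np.uint8(np.clip((z-1.2)/(.3)*255,0,255));b=cv2.applyColorMap(b,cv2.COLORMAP_JET);b[z==0]=0
cv2.imwrite("pics/s3.png",np.vstack([np.hstack([a,cv2.resize(b,None,fx=6,fy=6,interpolation=cv2.INTER_NEAREST)])])[:,:800])
P=cloud(d)
for v in range(124,140,1): print(v,np.round(P[v,176:200,2]*1e3).astype(int).tolist())
```

```text
t 2.70 tcp [0.3561 0.2847 0.0479] gap 0.602 gf 0.0 F [ 0.  -0.1  0.2] -> tool delta mm [ 0.9  1.1 24.9]
124 [-1, 1, 113, 113, 115, 115, 112, 115, 115, 117, 117, 101, 104, 1, 63, 66, 68, 66, 66, 68, 4, 3, -1, -2]
125 [-3, -1, -1, -5, 3, -1, 108, 110, 112, 114, 111, 100, 98, 93, 0, -1, 1, -3, -2, 2, 0, -3, -3, 0]
126 [-3, -3, -1, -3, -1, -2, 96, 99, 96, 97, 99, 92, 94, 89, 2, -1, -2, -3, -6, -2, -1, -1, -2, 0]
127 [-2, 2, -1, 0, -2, -1, 93, 93, 93, 96, 95, 90, 91, 87, -3, -1, -1, -1, -3, -1, -2, -2, -1, 1]
128 [-2, 1, -5, 1, -3, -3, 89, 88, 93, 89, 92, 90, 89, 89, -1, 1, 3, -1, -1, -2, -2, -3, -2, -3]
129 [-2, 1, -1, -1, 0, 0, 82, 86, 83, 88, 84, 84, 83, 81, -4, 0, -3, 1, 0, -5, 0, -2, -1, -1]
130 [-2, 0, -3, -3, -2, -3, 75, 84, 81, 86, 83, 80, 81, 80, -1, -3, -1, -1, -2, 0, -1, -3, -4, -3]
131 [0, -1, 1, 1, 1, -4, -5, 78, 78, 78, 80, 78, 78, 79, -3, -2, -1, -4, -1, -3, -4, 1, -2, -1]
132 [1, 0, -2, -3, 0, -2, 0, 78, 76, 76, 76, 76, 73, 72, -2, -1, 1, -2, -1, -2, -1, 2, -1, -3]
133 [-3, 2, 0, -2, -3, -1, 2, 74, 72, 74, 73, 72, 68, 70, 2, -2, -4, -2, -1, -1, 0, 0, -1, -2]
134 [-4, 0, -1, 1, -1, 0, -3, -1, 65, 65, 65, 65, 64, 66, -4, 0, 1, -3, -2, 0, 3, -1, 0, -3]
135 [-3, -4, -2, 0, -1, 0, 0, -2, -1, 0, -2, -1, 0, -2, 0, -3, -1, -4, -2, 1, -2, 1, 0, 0]
136 [-2, -2, -2, 2, 0, 1, 2, -3, -2, 0, 1, 0, 29, 30, 30, 29, 29, 27, -1, 0, -3, 0, -2, -3]
137 [-4, -1, -1, -1, 0, -4, -1, -3, 2, -4, -3, 30, 28, 28, 27, 30, 28, 32, -1, 1, -3, 0, 1, -1]
138 [-1, -4, -2, -2, -2, 0, -2, -5, -3, -1, -3, 30, 28, 32, 29, 29, 30, 29, 29, 0, 1, 0, -1, 0]
139 [0, 0, -1, -1, -1, 0, -1, -2, 1, -1, 2, 28, 29, 27, 26, 32, 31, 28, 26, -2, -4, -2, 0, -1]
```

View pics/s3.png

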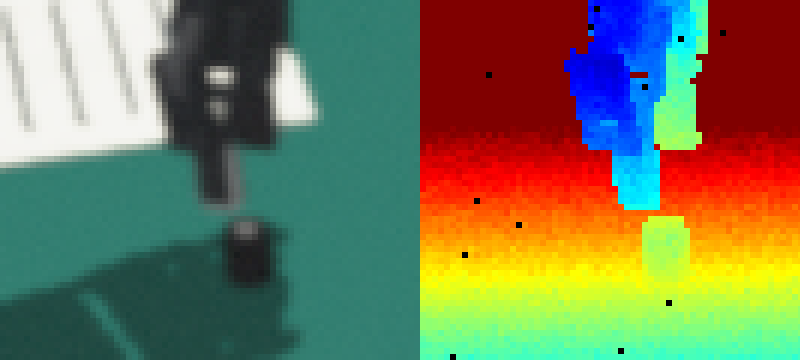

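The crop shows the near fingertip at full (187,134), z≈0.064, and the mount top at (190,138), z≈0.030. With the TCP at 0.048, the tips are about 16 mm above the reported TCP at this opening. I'll check that the lateral position agrees too, then descend guardedly.

Run:
```python
from h import *
from station import manip
d=manip.snapshot("side");P=cloud(d)
print("near",np.round(np.nanmean(P[131:135,184:190].reshape(-1,3)[P[131:135,184:190,2].ravel()>.04],0),4))
q=P[121:125,188:198].reshape(-1,3);q=q[(q[:,2]>.04)&(q[:,2]<.085)];print("far",np.round(q.mean(0),4),len(q))
```

```text
near [0.35   0.2492 0.0722]
far [0.3655 0.3082 0.0706] 29
```

Call:
drive_tool(
  plan=[
    [0,0.001,0.01,0,0,0,0.2],
    [0,0,0.01,0,0,0,0.2],
    [0,0,0.008,0,0,0,0.2],
    [0,0,0.005,0,0,0,0.2],
    [0,0,0,0,0,0,0.2],
    [0,0,0,0,0,0,0.2],
  ],
)

```text
t: 3.4
tcp_pos: [0.3562, 0.2856, 0.0147]
tool_rot: [0.151, 0.989, -0.0, -0.0]
force: [-0.2, 0.5, 0.4]
finger_gap: 0.597
gripper_force: 0.0
```

Call:
drive_tool(
  plan=[
    [0,0,0.006,0,0,0,0.2],
    [0,0,0.005,0,0,0,0.2],
    [0,0,0.004,0,0,0,0.2],
    [0,0,0.003,0,0,0,0.2],
    [0,0,0,0,0,0,0.2],
    [0,0,0,0,0,0,0.2],
  ],
)

```text
t: 4.0
tcp_pos: [0.3563, 0.2857, -0.0031]
tool_rot: [0.151, 0.989, -0.0, -0.0]
force: [-0.5, 0.3, -0.1]
finger_gap: 0.602
gripper_force: 0.0
```

Run:
```python
from h import *
from station import manip
go("m25",-.004)
d=manip.snapshot("side");P=cloud(d)
for v in range(130,152,1): print(v,np.round(P[v,180:202,2]*1e3).astype(int).tolist())
```

```text
t 4.00 tcp [ 0.3563  0.2857 -0.0031] gap 0.602 gf 0.0 F [-0.5  0.3 -0.1] -> tool delta mm [0.9 0.1 0.9]
130 [98, 99, 99, 101, 100, 100, 95, 80, 78, 81, 76, 81, 42, 44, 43, 47, 48, -2, 2, 0, -2, -3]
131 [93, 92, 93, 95, 95, 96, 93, 0, 76, 77, 78, 39, 39, 42, 40, 40, 40, 38, -2, -2, -3, -3]
132 [86, 90, 93, 93, 93, 91, 88, 82, 71, 72, 70, 35, 34, 35, 35, 35, 37, 36, 1, 2, 2, 0]
133 [88, 87, 88, 86, 88, 88, 84, 78, 70, 72, 70, 32, 32, 33, 32, 35, 37, 33, -1, -1, -3, 1]
134 [83, 80, 84, 83, 85, 84, 81, 78, 64, 67, 64, 27, 25, 29, 28, 29, 29, 26, 0, -3, -3, -1]
135 [75, 73, 60, 70, 68, 81, 80, 76, 64, 65, 60, 22, 23, 24, 27, 23, 27, 22, -1, -2, -3, -2]
136 [73, 72, 70, 70, 67, 78, 77, 70, 67, 61, 60, 27, 27, 29, 24, 22, 22, 22, 0, 0, 0, 0]
137 [72, 68, 67, 69, 70, 68, 71, 68, 66, 58, 59, 30, 29, 30, 19, 17, 16, 17, -4, 1, 1, -1]
138 [67, 66, 68, 66, 63, 66, 70, 67, 64, 54, 51, 27, 31, 30, 31, 11, 13, -1, 1, 0, -2, 1]
139 [60, 59, 61, 63, 63, 63, 64, 64, 62, 47, 48, 28, 27, 26, 26, 0, -2, -1, -1, 1, -1, 1]
140 [-1, -1, -2, -1, 47, 50, 48, 59, 49, 43, 44, 29, 26, 23, 23, -3, -1, -2, -1, -2,
[... 329 characters left out ...]
34, 32, 30, 27, 11, 10, 9, -3, -2, 1, -1, -1, -1, 0]
145 [-3, 1, 1, -2, 22, 26, 25, 29, 30, 27, 28, 25, 7, 8, 6, 1, 2, -1, 1, 2, 2, -3]
146 [-1, -4, -1, 1, 2, 27, 25, 24, 26, 25, 23, 22, 8, 0, 2, 1, -1, 0, -1, -2, 0, -1]
147 [0, -2, 2, -1, -1, 23, 21, 23, 22, 22, 20, 20, 2, -4, 2, 0, 1, -1, -1, 1, -3, 0]
148 [1, -1, -2, -2, -2, 0, 15, 16, 12, 13, 13, -1, -1, 1, 1, -2, 0, -4, -2, -2, -2, -1]
149 [1, -3, 0, -3, 0, 1, 0, -2, -1, 0, 0, -1, 1, -3, -4, 2, -2, 1, -3, 1, 0, 0]
150 [2, -4, -2, -3, -2, 1, -2, 1, -2, 0, -2, 0, -1, -1, -1, 4, -3, -3, 0, 1, 0, 1]
151 [-1, -2, 0, -2, 0, -2, -3, 1, -1, 0, -1, -2, -1, 1, -1, 0, 1, -1, -1, -1, 0, 1]<stdin>:5: RuntimeWarning: invalid value encountered in cast
```

Call:
drive_tool(
  plan=[
    [0,0,0,0,0,0,-1],
    [0,0,0,0,0,0,-1],
    [0,0,0,0,0,0,-1],
    [0,0,0,0,0,0,-1],
    [0,0,0,0,0,0,-1],
    [0,0,0,0,0,0,-1],
    [0,0,0,0,0,0,-1],
  ],
  newtons=35,
)

```text
t: 4.75
tcp_pos: [0.3566, 0.2858, -0.0027]
tool_rot: [0.151, 0.989, 0.0, 0.0]
force: [-0.5, 0.6, 5.0]
finger_gap: 0.278
gripper_force: 34.3
```

Call:
drive_tool(
  plan=[
    [0,0,-0.005,0,0,0,-1],
    [0,0,-0.01,0,0,0,-1],
    [0,0,-0.015,0,0,0,-1],
    [0,0,-0.015,0,0,0,-1],
    [0,0,-0.015,0,0,0,-1],
    [0,0,0,0,0,0,-1],
  ],
)

```text
t: 5.35
tcp_pos: [0.3574, 0.2863, 0.0589]
tool_rot: [0.151, 0.989, 0.001, 0.002]
force: [0.6, 0.6, -1.2]
finger_gap: 0.276
gripper_force: 34.3
```

Run:
```python
from h import *
from station import manip
go("d25",.056)
d=manip.snapshot("side");P=cloud(d)
for v in range(120,146,1): print(v,np.nan_to_num(np.round(P[v,176:202,2]*1e3)).astype(int).tolist())
```

```text
t 5.35 tcp [0.3574 0.2863 0.0589] gap 0.276 gf 34.3 F [ 0.6  0.6 -1.2] -> tool delta mm [-329.5 -615.5    2.2]
120 [-2, 2, 3, 0, -1, 1, -3, 117, 118, 120, 0, 120, 108, 104, 105, 90, 87, 86, 88, -2, -3, 1, -1, -1, -2, 3]
121 [-1, -1, -2, -2, 0, -1, -4, -2, 106, 104, 106, 106, 104, 102, 103, 90, 89, 82, 84, -3, 0, 1, 0, -1, -2, -1]
122 [4, 1, 1, -1, -1, 2, -2, -3, 101, 101, 102, 104, 104, 98, 100, 90, 88, 79, 83, -4, 0, -1, 1, -1, 0, -2]
123 [0, 0, -2, -3, -2, 0, -3, -1, 99, 96, 98, 101, 98, 95, 94, 91, 84, 76, 76, -3, 1, -4, -3, -3, 0, -2]
124 [-2, 1, -2, -1, -2, -3, -2, 0, 92, 95, 94, 93, 96, 92, 90, 89, 82, 73, 75, -1, -3, -1, 0, -2, -2, -3]
125 [-1, -3, 1, -1, -4, -2, -1, -1, 92, 91, 92, 90, 90, 91, 88, 87, 78, -2, -3, -4, 0, 0, -2, -3, -2, 0]
126 [-2, 0, -2, -1, -4, -1, -1, -3, 82, 86, 88, 85, 88, 86, 83, 82, 74, -1, 1, 0, -2, 0, -2, -2, 4, -1]
127 [0, -2, -2, 0, -1, 0, -1, -4, 77, 82, 84, 83, 84, 84, 81, 80, 73, -2, -1, 0, -1, -6, -1, 1, -1, -3]
128 [1, -3, -1, 0, -4, -3, 0, -2, 0, 82, 79, 81, 83, 80, 78, 79, 73, -3, -2, -3, 1, 2, -1, 0, -1, 0]
129 [-2, -2, -2, -3, -2, -3, 0, -1,
[... 948 characters left out ...]
1, -3, -2]
139 [3, 1, -4, -1, 0, -2, 1, 0, -1, -2, -1, 0, 3, 0, -3, -1, -3, -2, -3, -1, -2, -1, -3, 1, 1, -1]
140 [0, -2, -1, 1, 0, 0, -3, 1, 0, -4, -1, 2, -1, -1, 2, -1, -1, -1, -1, 0, -2, -1, -3, -4, -2, -1]
141 [-4, 0, -1, -3, -4, -3, 2, -1, -3, -2, -2, -1, 0, -2, 0, -2, -4, -1, -2, 2, 0, 0, -1, -5, -2, -1]
142 [0, -3, 0, -3, -1, -1, -1, 0, -1, 0, -1, -1, -1, -1, -1, 3, -2, 1, 1, 2, -1, -2, -2, -2, -1, -3]
143 [0, -2, -3, 1, -1, -1, -3, 1, -2, 1, 2, -3, 0, -1, -2, -2, 0, -2, 1, -1, 0, 0, 1, 1, 2, 0]
144 [-1, -2, -3, -4, -1, -2, -6, 0, -1, 0, -2, 0, 2, -5, -3, -1, -2, 1, -2, 1, -1, -2, -1, 0, 0, -4]
145 [0, 1, -4, 1, -2, 2, 1, 1, -1, -3, 0, 1, -3, -4, -2, 1, 0, 0, -2, 1, 0, -1, 1, 0, 2, 1]
```

Call:
drive_tool(
  plan=[
    [-0.0165,-0.0308,-0.01,0,0,0,-1],
    [-0.0165,-0.0308,-0.01,0,0,0,-1],
    [-0.0165,-0.0308,-0.01,0,0,0,-1],
    [-0.0165,-0.0308,0,0,0,0,-1],
    [-0.0165,-0.0308,0,0,0,0,-1],
    [-0.0165,-0.0308,0,0,0,0,-1],
    [-0.0165,-0.0308,0,0,0,0,-1],
    [-0.0165,-0.0308,0,0,0,0,-1],
    [-0.0165,-0.0308,0,0,0,0,-1],
    [-0.0165,-0.0308,0,0,0,0,-1],
  ],
)

```text
t: 6.4
tcp_pos: [0.4216, -0.0588, 0.0864]
tool_rot: [0.151, 0.989, 0.0, -0.001]
force: [-0.2, 0.6, 0.2]
finger_gap: 0.278
gripper_force: 34.4
```

Call:
drive_tool(
  plan=[
    [-0.0165,-0.0308,0,0,0,0,-1],
    [-0.0165,-0.0308,0,0,0,0,-1],
    [-0.0165,-0.0308,0,0,0,0,-1],
    [-0.0165,-0.0308,0,0,0,0,-1],
    [-0.0165,-0.0308,0,0,0,0,-1],
    [-0.0165,-0.0308,0,0,0,0,-1],
    [-0.0165,-0.0308,0,0,0,0,-1],
    [-0.0165,-0.0308,0,0,0,0,-1],
    [-0.0165,-0.0308,0,0,0,0,-1],
    [-0.0165,-0.0308,0,0,0,0,-1],
  ],
)

```text
t: 7.4
tcp_pos: [0.4872, -0.4015, 0.0857]
tool_rot: [0.151, 0.989, 0.001, -0.001]
force: [0.8, 0.6, -0.2]
finger_gap: 0.273
gripper_force: 34.4
```

Call:
drive_tool(
  plan=[
    [0,0,0,0,0,0,-1],
    [0,0,0,0,0,0,-1],
    [0,0,0,0,0,0,-1],
    [0,0,0,0,0,0,-1],
  ],
)

```text
t: 7.8
tcp_pos: [0.4871, -0.3989, 0.0865]
tool_rot: [0.15, 0.989, 0.001, -0.001]
force: [-0.0, -0.5, -0.3]
finger_gap: 0.281
gripper_force: 34.5
```

Run:
```python
from h import *
go("d25",.0005)
```

```text
t 7.80 tcp [ 0.4871 -0.3989  0.0865] gap 0.281 gf 34.5 F [-0.  -0.5 -0.3] -> tool delta mm [-1.7 -0.3 86. ]
```

Call:
drive_tool(
  plan=[
    [-0.0015,0,0.015,0,0,0,-1],
    [0,0,0.015,0,0,0,-1],
    [0,0,0.015,0,0,0,-1],
    [0,0,0.015,0,0,0,-1],
    [0,0,0.01,0,0,0,-1],
    [0,0,0.006,0,0,0,-1],
    [0,0,0.004,0,0,0,-1],
    [0,0,0.002,0,0,0,-1],
    [0,0,0,0,0,0,-1],
    [0,0,0,0,0,0,-1],
  ],
)

```text
t: 8.8
tcp_pos: [0.4894, -0.4015, 0.0056]
tool_rot: [0.151, 0.989, -0.0, 0.0]
force: [0.4, -0.2, 0.6]
finger_gap: 0.275
gripper_force: 34.5
```

Run:
```python
from h import *
go("d25",.0005)
```

```text
t 8.80 tcp [ 0.4894 -0.4015  0.0056] gap 0.275 gf 34.5 F [ 0.4 -0.2  0.6] -> tool delta mm [1.5 1.6 5.1]
```

Call:
drive_tool(
  plan=[
    [0.001,0.001,0.001,0,0,0,-1],
    [0,0,0.001,0,0,0,-1],
    [0,0,0.001,0,0,0,-1],
    [0,0,0.001,0,0,0,-1],
    [0,0,0,0,0,0,-1],
    [0,0,0,0,0,0,-1],
    [0,0,0,0,0,0,-1],
  ],
)

```text
t: 9.5
tcp_pos: [0.4885, -0.3999, 0.001]
tool_rot: [0.151, 0.989, -0.0, 0.0]
force: [0.4, 0.1, 0.2]
finger_gap: 0.274
gripper_force: 34.5
```

Call:
drive_tool(
  plan=[
    [0,0,0.001,0,0,0,-1],
    [0,0,0,0,0,0,-1],
    [0,0,0,0,0,0,-1],
  ],
)

```text
t: 9.8
tcp_pos: [0.4886, -0.4, 0.0004]
tool_rot: [0.151, 0.989, -0.0, 0.0]
force: [0.5, 0.8, 3.6]
finger_gap: 0.278
gripper_force: 34.7
```

Contact came where predicted (3.6 N). I'll release and lift.

Call:
drive_tool(
  plan=[
    [0,0,0,0,0,0,-0.2],
    [0,0,0,0,0,0,0.1],
    [0,0,0,0,0,0,0.4],
    [0,0,0,0,0,0,0.4],
    [0,0,0,0,0,0,0.4],
    [0,0,-0.01,0,0,0,0.4],
    [0,0,-0.02,0,0,0,0.4],
    [0,0,-0.02,0,0,0,0.4],
    [0,0,-0.02,0,0,0,0.4],
    [0,0,-0.02,0,0,0,0.4],
  ],
)

```text
t: 10.8
tcp_pos: [0.4885, -0.3999, 0.0916]
tool_rot: [0.151, 0.989, -0.0, 0.0]
force: [0.4, -0.1, -0.3]
finger_gap: 0.697
gripper_force: 0.0
```

```bash
cat >> h.py <<'E'
def pin(d,n,p=None,R=16):   # mount top face from depth, near expected place
    P=cloud(d);c=np.array(p if p is not None else T[n]);m=(np.hypot(P[...,0]-c[0],P[...,1]-c[1])<R/1e3*3)&(P[...,2]>.022)&(P[...,2]<.042)
    q=P[m];(x,y),r=cv2.minEnclosingCircle(q[:,:2].astype(np.float32));print(n,m.sum(),"mean",np.round(q.mean(0),4),"circ",np.round([x,y,2*r],4),"sd z %.4f"%q[:,2].std())
E
python3 - <<'E'
from h import *
from station import manip
go("m36",.05)
d=manip.snapshot("side");pin(d,"d25")
cv2.imwrite("pics/s4.png",cv2.resize(d["image"][230:384,150:350,::-1],None,fx=4,fy=4))
E
```

```text
t 10.80 tcp [ 0.4885 -0.3999  0.0916] gap 0.697 gf 0.0 F [ 0.4 -0.1 -0.3] -> tool delta mm [182.8 524.6  41.3]
d25 147 mean [ 0.4864 -0.4039  0.031 ] circ [ 0.4861 -0.4018  0.0257] sd z 0.0031
```

View pics/s4.png

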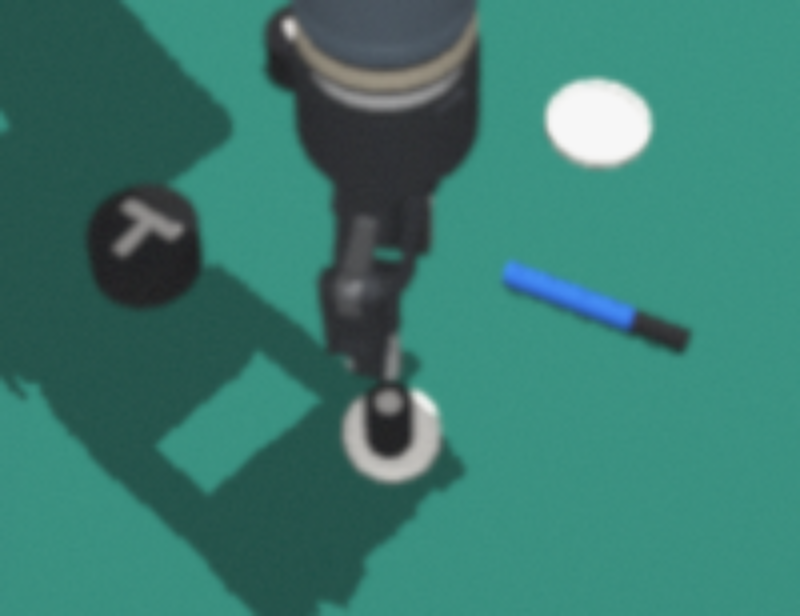

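The crop shows the small mount upright in its dish (crop (390,430), full about (247,337)), with the tops level. The 60 mm mount is next.

Call:
drive_tool(
  plan=[
    [0.0255,0.012,0,0,0,0,1],
    [0.0255,0.012,0,0,0,0,1],
    [0.0255,0.012,0,0,0,0,1],
    [0.0255,0.012,0,0,0,0,1],
    [0.0255,0.012,0,0,0,0,1],
    [0.0255,0.012,0,0,0,0,1],
    [0,0,0.015,0,0,0,1],
    [0,0,0.015,0,0,0,1],
    [0,0,0,0,0,0,1],
    [0,0,0,0,0,0,1],
  ],
)

```text
t: 11.85
tcp_pos: [0.3639, -0.2856, 0.0601]
tool_rot: [0.151, 0.989, 0.0, -0.0]
force: [0.7, -0.2, 0.1]
finger_gap: 1.003
gripper_force: 0.0
```

Run:
```python
from h import *
from station import manip
go("m60",-.008)
d=manip.snapshot("side");pin(d,"m60")
P=cloud(d);tp=np.array(manip.sense()["tcp_pos"]);q=P[(np.hypot(P[...,0]-tp[0],P[...,1]-tp[1])<.075)&(P[...,2]>.05)];print(np.sort(q[:,2])[[0,3,10,20]]-tp[2])
```

```text
t 11.85 tcp [ 0.3639 -0.2856  0.0601] gap 1.003 gf 0.0 F [ 0.7 -0.2  0.1] -> tool delta mm [-0.2 -0.4 68.1]
m60 495 mean [ 0.3675 -0.2898  0.0285] circ [ 0.3638 -0.285   0.0652] sd z 0.0018
[0.02402395 0.0256821  0.02852086 0.03160546]
```

Call:
drive_tool(
  plan=[
    [0,0,0.012,0,0,0,1],
    [0,0,0.012,0,0,0,1],
    [0,0,0.012,0,0,0,1],
    [0,0,0.012,0,0,0,1],
    [0,0,0.01,0,0,0,1],
    [0,0,0.006,0,0,0,1],
    [0,0,0.004,0,0,0,1],
    [0,0,0,0,0,0,1],
    [0,0,0,0,0,0,1],
  ],
)

```text
t: 12.8
tcp_pos: [0.364, -0.2856, -0.0079]
tool_rot: [0.151, 0.989, -0.0, 0.0]
force: [-0.2, -0.5, -0.1]
finger_gap: 1.0
gripper_force: 0.0
```

Call:
drive_tool(
  plan=[
    [0,0,0,0,0,0,-1],
    [0,0,0,0,0,0,-1],
    [0,0,0,0,0,0,-1],
    [0,0,0,0,0,0,-1],
    [0,0,0,0,0,0,-1],
    [0,0,0,0,0,0,-1],
  ],
  newtons=50,
)

```text
t: 13.4
tcp_pos: [0.364, -0.2856, -0.0073]
tool_rot: [0.151, 0.989, -0.0, 0.0]
force: [0.0, 1.6, 5.5]
finger_gap: 0.684
gripper_force: 52.8
```

Call:
drive_tool(
  plan=[
    [0,0,-0.005,0,0,0,-1],
    [0,0,-0.005,0,0,0,-1],
    [0,0,-0.01,0,0,0,-1],
    [0,0,0,0,0,0,-1],
    [0,0,0,0,0,0,-1],
  ],
)

```text
t: 13.9
tcp_pos: [0.3641, -0.2858, 0.0125]
tool_rot: [0.151, 0.989, -0.0, 0.0]
force: [0.9, -0.3, -1.9]
finger_gap: 0.686
gripper_force: 53.9
```

Run:
```python
from h import *
from station import manip
go("d60",.09)
d=manip.snapshot("side");cv2.imwrite("pics/s5.png",cv2.resize(d["image"][200:340,110:290,::-1],None,fx=4,fy=4))
P=cloud(d)
for v in range(288,306,1): print(v,np.nan_to_num(np.round(P[v,166:206:2,2]*1e3)).astype(int).tolist())
```

```text
t 13.90 tcp [ 0.3641 -0.2858  0.0125] gap 0.686 gf 53.9 F [ 0.9 -0.3 -1.9] -> tool delta mm [ 55.4 694.6 -78. ]
288 [107, 108, 111, 113, 115, 110, 99, 79, 80, 47, 45, 47, 45, 50, 47, 43, 34, -3, -2, -1]
289 [104, 107, 107, 109, 108, 109, 98, 80, 75, 48, 47, 47, 46, 46, 48, 40, 30, -1, -3, -3]
290 [101, 102, 103, 104, 0, 105, 96, 77, 75, 60, 47, 48, 49, 48, 43, 38, 31, -2, -1, -1]
291 [96, 91, 101, 99, 103, 103, 92, 76, 74, 57, 48, 48, 50, 47, 41, 38, 29, -5, 0, -1]
292 [94, 87, 85, 86, 101, 100, 90, 67, 0, 56, 50, 52, 46, 43, 37, 34, 24, 0, -3, -1]
293 [86, 87, 87, 88, 85, 97, 89, 80, 61, 55, 52, 45, 43, 40, 35, 29, 22, -1, 1, 0]
294 [82, 85, 84, 83, 83, 91, 83, 80, 56, 52, 47, 45, 39, 34, 33, 28, 22, -2, 0, -4]
295 [-2, 81, 82, 82, 83, 88, 85, 61, 52, 48, 42, 40, 37, 34, 29, 26, -2, -1, -2, 0]
296 [-3, -1, -4, 80, 0, 83, 80, 58, 52, 49, 39, 39, 32, 33, 26, 24, 0, -2, -2, 1]
297 [-1, 0, -3, 0, 52, 78, 81, 55, 45, 46, 36, 35, 31, 30, 26, 18, -2, -3, -2, -3]
298 [0, -3, 1, -2, 48, 48, 50, 53, 44, 40, 0, 31, 26, 23, 22, -3, 0, -1, -2, 0]
299 [-3, -3, 0, -1, -2, 43, 43, 50, 42, 40, 29, 26, 25, 23, -1, 0, -1, -2, -2, -2]
300 [1, -3, -1, -1, -4, 42, 40, 46, 41, 40, 24, 25, 20, -6, -3, -4, -3, 0, -2, -2]
301 [-3, 0, -2, 0, -1, -1, 39, 40, 31, 34, 22, 22, -1, -2, 0, -4, 0, -1, -1, -2]
302 [0, -2, -1, -2, -4, -2, 1, 1, 0, 21, 0, -3, -3, 1, 1, 1, -2, 0, -2, 0]
303 [-2, -1, -1, -1, 1, -1, 0, -2, 1, 3, -1, 0, -1, -4, 2, -2, 0, -2, 1, 1]
304 [-1, -3, -1, 1, -3, 1, -3, -2, -2, -2, 0, 1, -2, -1, -2, -2, -1, -2, -1, -3]
305 [-2, 0, -4, -1, -2, -3, 0, -3, 1, -1, -2, -1, -2, -2, -4, -3, 2, -3, -1, -1]
```

View pics/s5.png

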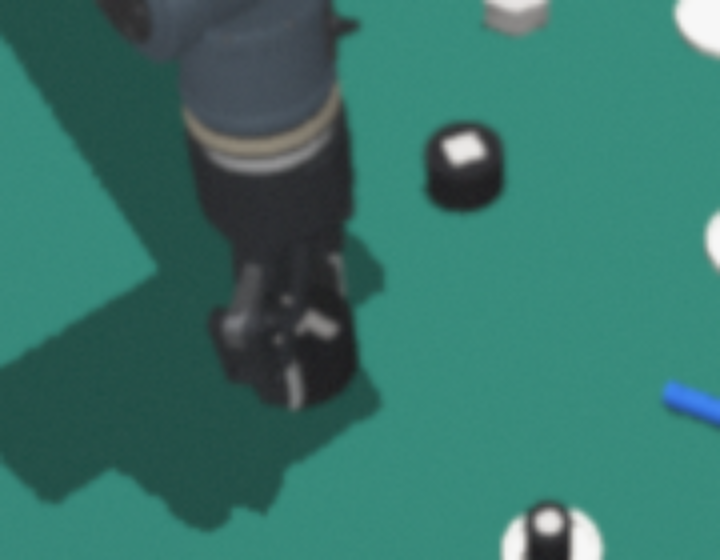

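The crop shows the large mount held level between the fingers at about crop (310,350), the 48 mm mount untouched at (464,165), and the 25 mm mount in its dish.

Call:
drive_tool(
  plan=[
    [0,0,-0.015,0,0,0,-1],
    [0,0.005,-0.02,0,0,0,-1],
    [0.002,0.015,-0.02,0,0,0,-1],
    [0.0025,0.03,-0.015,0,0,0,-1],
    [0.0025,0.035,0,0,0,0,-1],
    [0.0025,0.035,0,0,0,0,-1],
    [0.0025,0.035,0,0,0,0,-1],
    [0.0025,0.035,0,0,0,0,-1],
    [0.0025,0.035,0,0,0,0,-1],
    [0.0025,0.035,0,0,0,0,-1],
  ],
)

```text
t: 14.95
tcp_pos: [0.4227, -0.0301, 0.0818]
tool_rot: [0.151, 0.989, 0.0, -0.0]
force: [0.2, -0.8, -1.3]
finger_gap: 0.686
gripper_force: 54.3
```

Call:
drive_tool(
  plan=[
    [0.0025,0.035,0,0,0,0,-1],
    [0.0025,0.035,0,0,0,0,-1],
    [0.0025,0.035,0,0,0,0,-1],
    [0.0025,0.035,0,0,0,0,-1],
    [0.0025,0.035,0,0,0,0,-1],
    [0.0025,0.035,0,0,0,0,-1],
    [0.005,0.035,0,0,0,0,-1],
    [0.005,0.035,0,0,0,0,-1],
    [0.005,0.035,0,0,0,0,-1],
    [0.005,0.035,0,0,0,0,-1],
  ],
)

```text
t: 15.95
tcp_pos: [0.4931, 0.3143, 0.0813]
tool_rot: [0.151, 0.989, -0.0, -0.001]
force: [0.7, -0.5, -1.7]
finger_gap: 0.681
gripper_force: 54.3
```

Call:
drive_tool(
  plan=[
    [0.001,0.035,0,0,0,0,-1],
    [0,0.025,0,0,0,0,-1],
    [0,0.015,0,0,0,0,-1],
    [0,0,0,0,0,0,-1],
    [0,0,0,0,0,0,-1],
    [0,0,0,0,0,0,-1],
  ],
)

```text
t: 16.55
tcp_pos: [0.5142, 0.3835, 0.0814]
tool_rot: [0.151, 0.989, -0.001, -0.001]
force: [-0.6, -1.1, -1.6]
finger_gap: 0.681
gripper_force: 54.3
```

Run:
```python
from h import *
go("d60",-.0043)
```

```text
t 16.55 tcp [0.5142 0.3835 0.0814] gap 0.681 gf 54.3 F [-0.6 -1.1 -1.6] -> tool delta mm [-1.  11.3 85.7]
```

Call:
drive_tool(
  plan=[
    [-0.001,0.006,0.01,0,0,0,-1],
    [0,0.005,0.015,0,0,0,-1],
    [0,0,0.015,0,0,0,-1],
    [0,0,0.015,0,0,0,-1],
    [0,0,0.01,0,0,0,-1],
    [0,0,0.007,0,0,0,-1],
    [0,0,0.005,0,0,0,-1],
    [0,0,0.003,0,0,0,-1],
    [0,0,0,0,0,0,-1],
    [0,0,0,0,0,0,-1],
  ],
)

```text
t: 17.55
tcp_pos: [0.5198, 0.3953, 0.0025]
tool_rot: [0.151, 0.989, 0.0, 0.0]
force: [0.4, -0.2, -1.8]
finger_gap: 0.683
gripper_force: 54.3
```

Run:
```python
from h import *
go("d60",-.0043)
```

```text
t 17.55 tcp [0.5198 0.3953 0.0025] gap 0.683 gf 54.3 F [ 0.4 -0.2 -1.8] -> tool delta mm [ 1.  -1.9  6.8]
```

Call:
drive_tool(
  plan=[
    [0.001,-0.002,0.002,0,0,0,-1],
    [0,0,0.001,0,0,0,-1],
    [0,0,0.001,0,0,0,-1],
    [0,0,0.001,0,0,0,-1],
    [0,0,0.001,0,0,0,-1],
    [0,0,0,0,0,0,-1],
    [0,0,0,0,0,0,-1],
  ],
)

```text
t: 18.25
tcp_pos: [0.5179, 0.3935, -0.0041]
tool_rot: [0.151, 0.989, -0.0, -0.0]
force: [-0.3, -0.8, -1.7]
finger_gap: 0.683
gripper_force: 54.5
```

Call:
drive_tool(
  plan=[
    [0,0,0.001,0,0,0,-1],
    [0,0,0,0,0,0,-1],
    [0,0,0,0,0,0,-1],
  ],
)

```text
t: 18.55
tcp_pos: [0.5179, 0.3935, -0.0042]
tool_rot: [0.151, 0.989, 0.0, 0.0]
force: [-1.4, -1.5, 5.3]
finger_gap: 0.686
gripper_force: 55.0
```

Call:
drive_tool(
  plan=[
    [0,0,0,0,0,0,0.5],
    [0,0,0,0,0,0,0.8],
    [0,0,0,0,0,0,1],
    [0,0,0,0,0,0,1],
    [0,0,0,0,0,0,1],
    [0,0,-0.01,0,0,0,1],
    [0,0,-0.02,0,0,0,1],
    [0,0,-0.02,0,0,0,1],
    [0,0,-0.02,0,0,0,1],
    [0,0,-0.02,0,0,0,1],
  ],
)

```text
t: 19.55
tcp_pos: [0.5179, 0.3935, 0.0866]
tool_rot: [0.151, 0.989, 0.0, 0.0]
force: [-0.0, 0.1, 0.5]
finger_gap: 1.004
gripper_force: 0.0
```

Run:
```python
from h import *
from station import manip
go("m36",.05)
d=manip.snapshot("side");pin(d,"d60");pin(d,"m36")
```

```text
t 19.55 tcp [0.5179 0.3935 0.0866] gap 1.004 gf 0.0 F [-0.   0.1  0.5] -> tool delta mm [ -25.7 -241.5   36.5]
d60 179 mean [0.5168 0.3858 0.0309] circ [0.5187 0.3909 0.0674] sd z 0.0030
m36 92 mean [0.4704 0.1521 0.0286] circ [0.4695 0.1545 0.0408] sd z 0.0023
```

Call:
drive_tool(
  plan=[
    [-0.003,-0.03,0,0,0,0,0.5],
    [-0.003,-0.03,0,0,0,0,0.5],
    [-0.003,-0.03,0,0,0,0,0.5],
    [-0.003,-0.03,0,0,0,0,0.5],
    [-0.003,-0.03,0,0,0,0,0.5],
    [-0.003,-0.03,0,0,0,0,0.5],
    [-0.003,-0.03,0,0,0,0,0.5],
    [-0.005,-0.0315,0.01,0,0,0,0.5],
    [0,0,0.015,0,0,0,0.5],
    [0,0,0.01,0,0,0,0.5],
  ],
)

```text
t: 20.6
tcp_pos: [0.4707, 0.1543, 0.0497]
tool_rot: [0.152, 0.988, 0.0, 0.0]
force: [-0.1, 0.0, -0.3]
finger_gap: 0.754
gripper_force: 0.0
```

Call:
drive_tool(
  plan=[
    [0,0,0,0,0,0,0.5],
    [0,0,0,0,0,0,0.5],
  ],
)

```text
t: 20.8
tcp_pos: [0.4709, 0.1557, 0.05]
tool_rot: [0.15, 0.989, 0.0, 0.0]
force: [0.2, -0.2, 0.0]
finger_gap: 0.75
gripper_force: 0.0
```

Run:
```python
from h import *
go("m36",-.005)
```

```text
t 20.80 tcp [0.4709 0.1557 0.05  ] gap 0.750 gf 0.0 F [ 0.2 -0.2  0. ] -> tool delta mm [ 0.2 -0.5 55. ]
```

Call:
drive_tool(
  plan=[
    [0,0,0.012,0,0,0,0.5],
    [0,0,0.012,0,0,0,0.5],
    [0,0,0.012,0,0,0,0.5],
    [0,0,0.01,0,0,0,0.5],
    [0,0,0.006,0,0,0,0.5],
    [0,0,0.003,0,0,0,0.5],
    [0,0,0,0,0,0,0.5],
    [0,0,0,0,0,0,0.5],
  ],
)

```text
t: 21.6
tcp_pos: [0.4708, 0.1552, -0.0049]
tool_rot: [0.151, 0.989, 0.0, 0.0]
force: [0.2, 0.1, 0.6]
finger_gap: 0.748
gripper_force: 0.0
```

Call:
drive_tool(
  plan=[
    [0,0,0,0,0,0,-1],
    [0,0,0,0,0,0,-1],
    [0,0,0,0,0,0,-1],
    [0,0,0,0,0,0,-1],
    [0,0,0,0,0,0,-1],
    [0,0,0,0,0,0,-1],
    [0,0,0,0,0,0,-1],
  ],
  newtons=40,
)

```text
t: 22.3
tcp_pos: [0.471, 0.1552, -0.0043]
tool_rot: [0.151, 0.989, 0.0, 0.001]
force: [-0.6, -0.6, 5.3]
finger_gap: 0.405
gripper_force: 39.8
```

Call:
drive_tool(
  plan=[
    [0,0,-0.005,0,0,0,-1],
    [0,0,-0.01,0,0,0,-1],
    [0,0,-0.02,0,0,0,-1],
    [0,0,-0.02,0,0,0,-1],
    [0,0,-0.02,0,0,0,-1],
    [0,0,-0.015,0,0,0,-1],
    [0,0,0,0,0,0,-1],
    [0,0,0,0,0,0,-1],
  ],
)

```text
t: 23.1
tcp_pos: [0.4706, 0.1552, 0.0853]
tool_rot: [0.151, 0.989, 0.0, 0.0]
force: [-0.5, -0.2, -0.3]
finger_gap: 0.4
gripper_force: 39.9
```

Run:
```python
from h import *
go("d36",.09)
```

```text
t 23.10 tcp [0.4706 0.1552 0.0853] gap 0.400 gf 39.9 F [-0.5 -0.2 -0.3] -> tool delta mm [-251.9 -305.5   -4.6]
```

Call:
drive_tool(
  plan=[
    [-0.021,-0.0255,0,0,0,0,-1],
    [-0.021,-0.0255,0,0,0,0,-1],
    [-0.021,-0.0255,0,0,0,0,-1],
    [-0.021,-0.0255,0,0,0,0,-1],
    [-0.021,-0.0255,0,0,0,0,-1],
    [-0.021,-0.0255,0,0,0,0,-1],
    [-0.021,-0.0255,0,0,0,0,-1],
    [-0.021,-0.0255,0,0,0,0,-1],
    [-0.021,-0.0255,0,0,0,0,-1],
    [-0.021,-0.0255,0,0,0,0,-1],
  ],
)

```text
t: 24.1
tcp_pos: [0.5944, -0.1518, 0.0834]
tool_rot: [0.151, 0.989, 0.0, -0.001]
force: [0.9, -0.4, -0.4]
finger_gap: 0.407
gripper_force: 40.0
```

Call:
drive_tool(
  plan=[
    [-0.021,-0.0255,0,0,0,0,-1],
    [-0.021,-0.0255,0,0,0,0,-1],
    [0,0,0.01,0,0,0,-1],
    [0,0,0.02,0,0,0,-1],
    [0,0,0.02,0,0,0,-1],
    [0,0,0.015,0,0,0,-1],
    [0,0,0.01,0,0,0,-1],
    [0,0,0,0,0,0,-1],
    [0,0,0,0,0,0,-1],
    [0,0,0,0,0,0,-1],
  ],
)

```text
t: 25.1
tcp_pos: [0.6207, -0.2123, 0.0109]
tool_rot: [0.151, 0.989, -0.0, 0.001]
force: [0.9, 0.1, -0.4]
finger_gap: 0.405
gripper_force: 40.0
```

Run:
```python
from h import *
go("d36",-.0013)
```

```text
t 25.10 tcp [ 0.6207 -0.2123  0.0109] gap 0.405 gf 40.0 F [ 0.9  0.1 -0.4] -> tool delta mm [ 0.9  0.6 12.2]
```

Call:
drive_tool(
  plan=[
    [0,0,0.004,0,0,0,-1],
    [0,0,0.003,0,0,0,-1],
    [0,0,0.002,0,0,0,-1],
    [0,0,0.001,0,0,0,-1],
    [0,0,0.001,0,0,0,-1],
    [0,0,0,0,0,0,-1],
    [0,0,0,0,0,0,-1],
  ],
)

```text
t: 25.8
tcp_pos: [0.6199, -0.212, -0.001]
tool_rot: [0.151, 0.989, -0.0, -0.0]
force: [0.4, -0.2, 0.8]
finger_gap: 0.405
gripper_force: 40.0
```

Call:
drive_tool(
  plan=[
    [0,0,0.001,0,0,0,-1],
    [0,0,0.001,0,0,0,-1],
    [0,0,0,0,0,0,-1],
    [0,0,0,0,0,0,-1],
  ],
)

```text
t: 26.2
tcp_pos: [0.6201, -0.2121, -0.0013]
tool_rot: [0.151, 0.989, -0.0, 0.0]
force: [-2.6, 1.8, 7.5]
finger_gap: 0.403
gripper_force: 40.8
```

Contact at the expected height, so I'll release and lift.

Call:
drive_tool(
  plan=[
    [0,0,0,0,0,0,0],
    [0,0,0,0,0,0,0.3],
    [0,0,0,0,0,0,0.7],
    [0,0,0,0,0,0,0.7],
    [0,0,0,0,0,0,0.7],
    [0,0,-0.01,0,0,0,0.7],
    [0,0,-0.02,0,0,0,0.7],
    [0,0,-0.02,0,0,0,0.7],
    [0,0,-0.02,0,0,0,0.7],
    [0,0,-0.02,0,0,0,0.7],
  ],
)

```text
t: 27.2
tcp_pos: [0.62, -0.2121, 0.0885]
tool_rot: [0.151, 0.989, -0.0, 0.0]
force: [-0.7, 0.5, 0.3]
finger_gap: 0.846
gripper_force: 0.0
```

Run:
```python
from h import *
from station import manip
go("m48",.05)
d=manip.snapshot("side");pin(d,"d36");pin(d,"m48")
```

```text
t 27.20 tcp [ 0.62   -0.2121  0.0885] gap 0.846 gf 0.0 F [-0.7  0.5  0.3] -> tool delta mm [179.5  11.1  38.4]
d36 197 mean [ 0.618  -0.2166  0.0315] circ [ 0.6182 -0.2143  0.0375] sd z 0.0033
m48 273 mean [ 0.4525 -0.1509  0.029 ] circ [ 0.4515 -0.1479  0.0505] sd z 0.0022
```

Call:
drive_tool(
  plan=[
    [0.03,0.002,0,0,0,0,0.8],
    [0.03,0.002,0,0,0,0,0.8],
    [0.03,0.002,0,0,0,0,0.8],
    [0.03,0.002,0,0,0,0,0.8],
    [0.03,0.002,0,0,0,0,0.8],
    [0.0295,0.001,0.01,0,0,0,0.8],
    [0,0,0.015,0,0,0,0.8],
    [0,0,0.013,0,0,0,0.8],
    [0,0,0,0,0,0,0.8],
    [0,0,0,0,0,0,0.8],
  ],
)

```text
t: 28.25
tcp_pos: [0.4521, -0.1481, 0.0491]
tool_rot: [0.151, 0.989, -0.0, 0.0]
force: [-0.1, 0.2, 0.1]
finger_gap: 0.898
gripper_force: 0.0
```

Run:
```python
from h import *
go("m48",-.0065)
```

```text
t 28.25 tcp [ 0.4521 -0.1481  0.0491] gap 0.898 gf 0.0 F [-0.1  0.2  0.1] -> tool delta mm [ 0.2  0.1 55.6]
```

Call:
drive_tool(
  plan=[
    [0,0,0.012,0,0,0,0.8],
    [0,0,0.012,0,0,0,0.8],
    [0,0,0.012,0,0,0,0.8],
    [0,0,0.01,0,0,0,0.8],
    [0,0,0.006,0,0,0,0.8],
    [0,0,0.0035,0,0,0,0.8],
    [0,0,0,0,0,0,0.8],
    [0,0,0,0,0,0,0.8],
  ],
)

```text
t: 29.05
tcp_pos: [0.452, -0.1481, -0.0064]
tool_rot: [0.151, 0.989, -0.0, 0.0]
force: [-0.0, 0.1, 0.1]
finger_gap: 0.901
gripper_force: 0.0
```

Call:
drive_tool(
  plan=[
    [0,0,0,0,0,0,-1],
    [0,0,0,0,0,0,-1],
    [0,0,0,0,0,0,-1],
    [0,0,0,0,0,0,-1],
    [0,0,0,0,0,0,-1],
    [0,0,0,0,0,0,-1],
    [0,0,0,0,0,0,-1],
  ],
  newtons=45,
)

```text
t: 29.75
tcp_pos: [0.4521, -0.1481, -0.0058]
tool_rot: [0.151, 0.989, -0.0, 0.0]
force: [-0.5, 0.8, 5.1]
finger_gap: 0.546
gripper_force: 45.7
```

Call:
drive_tool(
  plan=[
    [0,0,-0.005,0,0,0,-1],
    [0,0,-0.01,0,0,0,-1],
    [0,0,-0.02,0,0,0,-1],
    [0,0,-0.02,0,0,0,-1],
    [0,0,-0.02,0,0,0,-1],
    [0,0,-0.015,0,0,0,-1],
    [0,0,0,0,0,0,-1],
    [0,0,0,0,0,0,-1],
  ],
)

```text
t: 30.55
tcp_pos: [0.4519, -0.148, 0.0839]
tool_rot: [0.151, 0.989, -0.0, 0.0]
force: [-0.4, 0.9, -1.9]
finger_gap: 0.545
gripper_force: 46.4
```

Run:
```python
from h import *
go("d48",.09)
```

```text
t 30.55 tcp [ 0.4519 -0.148   0.0839] gap 0.545 gf 46.4 F [-0.4  0.9 -1.9] -> tool delta mm [-133.4  179.7   -6.1]
```

Call:
drive_tool(
  plan=[
    [-0.0167,0.0225,0,0,0,0,-1],
    [-0.0167,0.0225,0,0,0,0,-1],
    [-0.0167,0.0225,0,0,0,0,-1],
    [-0.0167,0.0225,0,0,0,0,-1],
    [-0.0167,0.0225,0,0,0,0,-1],
    [-0.0167,0.0225,0,0,0,0,-1],
    [-0.0167,0.0225,0,0,0,0,-1],
    [-0.0167,0.0225,0,0,0,0,-1],
    [0,0,0,0,0,0,-1],
    [0,0,0,0,0,0,-1],
  ],
)

```text
t: 31.55
tcp_pos: [0.6319, -0.0155, 0.0818]
tool_rot: [0.15, 0.989, -0.0, -0.002]
force: [-0.0, 0.0, -1.2]
finger_gap: 0.547
gripper_force: 46.6
```

Call:
drive_tool(
  plan=[
    [0,0,0.01,0,0,0,-1],
    [0,0,0.018,0,0,0,-1],
    [0,0,0.02,0,0,0,-1],
    [0,0,0.015,0,0,0,-1],
    [0,0,0.01,0,0,0,-1],
    [0,0,0,0,0,0,-1],
    [0,0,0,0,0,0,-1],
    [0,0,0,0,0,0,-1],
  ],
)

```text
t: 32.35
tcp_pos: [0.6338, -0.0162, 0.0114]
tool_rot: [0.151, 0.989, -0.0, 0.001]
force: [-0.0, -0.2, -0.7]
finger_gap: 0.54
gripper_force: 46.6
```

Run:
```python
from h import *
go("d48",-.0028)
```

```text
t 32.35 tcp [ 0.6338 -0.0162  0.0114] gap 0.540 gf 46.6 F [-0.  -0.2 -0.7] -> tool delta mm [ 1.  -0.4 14.2]
```

Call:
drive_tool(
  plan=[
    [0,0,0.004,0,0,0,-1],
    [0,0,0.004,0,0,0,-1],
    [0,0,0.002,0,0,0,-1],
    [0,0,0.002,0,0,0,-1],
    [0,0,0.001,0,0,0,-1],
    [0,0,0,0,0,0,-1],
    [0,0,0,0,0,0,-1],
  ],
)

```text
t: 33.05
tcp_pos: [0.6332, -0.016, -0.0025]
tool_rot: [0.151, 0.989, -0.0, 0.0]
force: [-0.6, -0.4, -1.6]
finger_gap: 0.551
gripper_force: 46.6
```

Call:
drive_tool(
  plan=[
    [0,0,0.001,0,0,0,-1],
    [0,0,0,0,0,0,-1],
    [0,0,0,0,0,0,-1],
  ],
)

```text
t: 33.35
tcp_pos: [0.6333, -0.0161, -0.0027]
tool_rot: [0.151, 0.989, -0.0, 0.0]
force: [-1.8, 0.3, 5.7]
finger_gap: 0.548
gripper_force: 47.1
```

Contact again. I'll release, lift and retreat for a final look.

Call:
drive_tool(
  plan=[
    [0,0,0,0,0,0,0.3],
    [0,0,0,0,0,0,0.6],
    [0,0,0,0,0,0,0.9],
    [0,0,0,0,0,0,0.9],
    [0,0,0,0,0,0,0.9],
    [0,0,-0.01,0,0,0,0.9],
    [0,0,-0.02,0,0,0,0.9],
    [0,0,-0.03,0,0,0,0.9],
    [0,0,-0.03,0,0,0,0.9],
    [0,0,-0.03,0,0,0,0.9],
  ],
)

```text
t: 34.35
tcp_pos: [0.633, -0.016, 0.1183]
tool_rot: [0.151, 0.989, 0.0, 0.0]
force: [0.9, -0.4, -0.6]
finger_gap: 0.947
gripper_force: 0.0
```

Call:
drive_tool(
  plan=[
    [0.03,0.01,-0.02,0,0,0,0.9],
    [0.03,0.01,-0.02,0,0,0,0.9],
    [0.03,0.01,0,0,0,0,0.9],
    [0.03,0.01,0,0,0,0,0.9],
    [0.03,0.01,0,0,0,0,0.9],
    [0,0,0,0,0,0,0.9],
    [0,0,0,0,0,0,0.9],
    [0,0,0,0,0,0,0.9],
  ],
)

```text
t: 35.15
tcp_pos: [0.5064, 0.0759, 0.1572]
tool_rot: [0.151, 0.989, 0.0, 0.001]
force: [0.8, 0.3, -0.3]
finger_gap: 0.951
gripper_force: 0.0
```

Run:
```python
from h import *
from station import manip
for n in("side","top"):
    d=manip.snapshot(n)
    for k in("d25","d36","d48","d60"):
        try: pin(d,k,R=14)
        except Exception: print(n,k,"hidden")
    cv2.imwrite(f"pics/{n}9.png",d["image"][:,:,::-1])
    P=cloud(d)
```

```text
d25 146 mean [ 0.4865 -0.404   0.0313] circ [ 0.4856 -0.4013  0.027 ] sd z 0.0029
d36 197 mean [ 0.618  -0.2168  0.0317] circ [ 0.6178 -0.2141  0.0389] sd z 0.0031
d48 225 mean [ 0.6316 -0.0225  0.0314] circ [ 0.6331 -0.018   0.051 ] sd z 0.0032
d60 13 mean [0.5159 0.3736 0.0285] circ [0.5178 0.39   0.0591] sd z 0.0032
d25 63 mean [ 0.485  -0.3983  0.0324] circ [ 0.4856 -0.3992  0.0248] sd z 0.0034
d36 113 mean [ 0.6176 -0.2132  0.0328] circ [ 0.6182 -0.2138  0.037 ] sd z 0.0032
d48 199 mean [ 0.6309 -0.0166  0.0331] circ [ 0.6319 -0.0166  0.0482] sd z 0.0027
d60 317 mean [0.5156 0.39   0.0324] circ [0.5171 0.3916 0.0631] sd z 0.0027
```

View pics/side9.png

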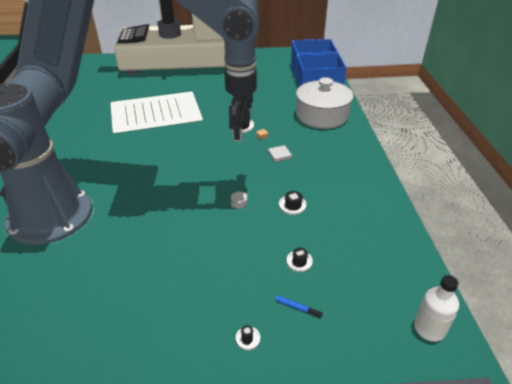

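View pics/top9.png

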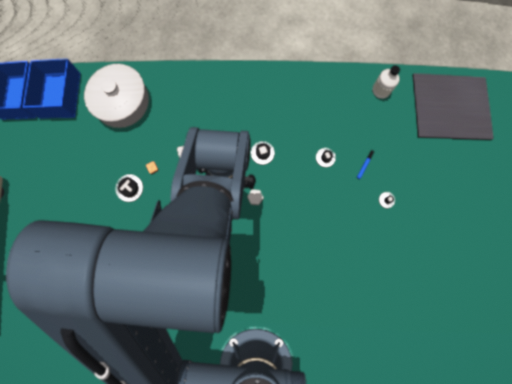

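The pictures show all four mounts centred and upright in their own dishes (top view: (387,200), (326,157), (262,153), (129,188)). Their tops are at about 33 mm, the blocks are unmoved and the arm is clear.

```bash
python3 -c "
from station import manip
print(manip.sign_off())"
```

```text
the job is handed in; nothing more can be done
None
```

I set all four mounts upright in the dishes of their own size and handed the job in at about 35 s; the final pictures show them centred, with both steel blocks where they were, though sign-off returned no verdict.

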